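# Pop the photometer's sample hatch

### The job

On top of the bench photometer are two push-to-open covers: open the larger one, the sample hatch, by gently pressing its ribbed front end down once with the closed fingertips until the latch lets go, then lift the hand away and let the hatch spring up by itself. Stay clear of it and watch it for three seconds to make sure that it stays wide open, and do not push it back down. The small lamp hatch stays shut, and none of the bottles, cells or glassware around is picked up or shifted.

Things in the scene. Friction and masses are not known exactly. Their poses are not given: they have to be found in the camera images.
- photometer: white and grey bench photometer, fixed, 250 mm deep (its x), 330 mm wide (its y), deck 85 mm above the bench. Origin: centre of its underside; x from its front to its back, y to its left seen from the front (the robot's side), z up. A sloping panel with screen and keys (up to 112 mm high) fills its right front; the sample hatch lies left of it, the lamp hatch behind it.
- sample_hatch (a joint): angle of the sample hatch (rad): 0 shut and latched, -0.068 pressed in to its stop, 1.25 wide open. Push-push latch: pressing the ribs 3 mm or more down (2 to 3 N; stop at 6 mm) frees it; let go, a damped spring drives it up to 1.25 in about 1.5 s, pushing on a finger in its way with at most 2 N. Pushed back down it can latch shut again.
- sample_hatch_press (a point): where to press the sample hatch: on its top face, at the middle of its three ribs, 19 mm behind its front edge, half-way across; moves with it. The hatch is a raised grey plastic cover 104 mm long (photometer's x) and 84 mm wide, top 100 mm above the bench, hinged along its back edge; its front edge swings up and to the back.
- lamp_hatch (a joint): angle of the lamp hatch (rad): 0 shut, 1.25 open. A cover of the same kind, but smaller, 72 mm long and 50 mm wide, at the photometer's right back. It must stay shut.
- lamp_hatch_press (a point): middle of the ribs on top of the lamp hatch, 19 mm behind its front edge.
- bottle_a_mid (a point): clear glass dropper bottle, 54 mm across and 146 mm tall with a red rubber bulb on top, standing loose on the bench; this point is on its axis, 45 mm above its foot. A bystander.
- bottle_b_mid (a point): clear glass dropper bottle, 54 mm across and 146 mm tall with a red rubber bulb on top, standing loose on the bench; this point is on its axis, 45 mm above its foot. A bystander.
- bottle_c_mid (a point): amber glass dropper bottle, 54 mm across and 146 mm tall with a red rubber bulb on top, standing loose on the bench; this point is on its axis, 45 mm above its foot. A bystander.
- cell_a_mid (a point): capped round glass sample cell, 25 mm across and 60 mm tall with a black cap, standing loose on the photometer's deck, left of the sample hatch; this point is on its axis, 30 mm above its foot. A bystander.
- cell_b_mid (a point): capped round glass sample cell, 25 mm across and 60 mm tall with a black cap, standing loose on the bench in front of the photometer; this point is on its axis, 30 mm above its foot. A bystander.
- tube_rack_mid (a point): white test-tube rack with glass tubes, 76 x 220 mm and 147 mm tall, loose; this point is in its middle, 80 mm above its foot. A bystander.
- beaker_rim (a point): glass beaker, 72 mm across and 95 mm tall, loose; this point is the centre of its mouth. A bystander.
- water_bottle: clear water bottle, 62 mm across and 210 mm tall, loose; origin at the centre of its foot. A bystander.

How it is judged (in metres and radians):
On the way, in this order (a step that is already met when the one before it is completed fails the run):
1. the sample hatch is pressed in with the fingers (value of joint sample_hatch below -0.012 rad and contact force between the fingers and sample_hatch above 0.5 N).
2. the sample hatch stands open, untouched, for two seconds (value of joint sample_hatch above 1.1 rad and contact force between anything else and sample_hatch below 0.05 N), for 2 s.
At the end, for the whole second after the job is handed in: the sample hatch was pressed in with the fingers, then stood open beyond 1.1 rad, untouched, for two seconds, and still stands open and at rest; the lamp hatch is shut (within 0.05 rad); every bottle, cell, the rack and the beaker are within 20 mm of where it stood (value of joint sample_hatch above 1.1 rad and velocity of joint sample_hatch between -0.05 and 0.05 rad/s and value of joint lamp_hatch between -0.02 and 0.05 rad and distance of each of bottle_a_mid, bottle_b_mid, bottle_c_mid, cell_a_mid, cell_b_mid, tube_rack_mid, beaker_rim, water_bottle from where it was at the start of the episode below 0.02 m).
It fails at once if the lamp hatch is popped open (value of joint lamp_hatch above 0.05 rad).
It fails at once if the sample hatch is pressed with more than 40 N (contact force between the fingers and sample_hatch above 40 N).
It fails at once if the risen sample hatch is pushed back towards shut (value of joint sample_hatch between 0.25 and 1.15 rad and velocity of joint sample_hatch below -0.25 rad/s).
It fails at once if a bystander is lifted, tipped or moved more than 20 mm (distance of any of bottle_a_mid, bottle_b_mid, bottle_c_mid, cell_a_mid, cell_b_mid, tube_rack_mid, beaker_rim, water_bottle from where it was at the start of the episode above 0.02 m).
It also fails if it takes over 38 s, if anything falls off the work surface, if the arm or the gripper's body presses on something with over 40 N, if the wrist force passes 120 N, or if a joint passes its speed limit or range.

### The arm

A 6-joint arm with a two-finger parallel gripper is mounted at the origin on the work surface. World frame = base frame: x ahead of the robot, y to its left, z up, the work surface at z = 0. Lengths are in mm, angles in rad, forces in N, time in s.
With the tool pointing down it reaches from about 275 to 1000 mm from the base axis. Payload 8.4 kg.
Tool frame: the origin (TCP) lies at the very end of the fingers, on their centre line; the grasp point (between the pads) lies 19 mm behind it; y points along the fingers, x is the direction in which the jaws open and shut, and the axes are right-handed (so a half turn about y gives the same grasp; the last joint's range is limited). The gripper opens to 85 mm and grips with 20 to 120 N. Pads are 22 mm wide; open, the fingers measure 114 mm over their backs; the gripper's body (76 mm by 85 mm) begins 54 mm behind the grasp point. The pads swing forward as they close: fully open they stand 13 mm farther back than shut.
Start: joints at [1.119, 0.353, 1.633, -0, 1.155, -0.002], TCP at [271.74, 562.837, 231.281] pointing down, gripper open.
Joint ranges: [-2.63, 2.63], [-0.92, 2.1], [0.06, 2.66], [-1.3, 4.44], [0, 2.69], [-3.02, 3.02]. Speed limits (rad/s): [2.22, 2.22, 2.79, 3.14, 3.14, 3.14].

### API

Orientations are given as [roll, pitch, yaw] about the fixed x, y, z axes, in that order (R = Rz(yaw) Ry(pitch) Rx(roll)).
In Python, from rig import r gives the robot as it stands.
- The arm moves only by the tool servo_tool, never from a script. Its argument "motion" is a list of rows, each a list of 7 numbers: the opening, from -1 (shut) to 1 (fully open), then the shift along the tool's x, y, z in m, then the turn, a rotation vector about the tool's x, y, z in units of 10 degrees (1.0 is 10 degrees). A call has 1 to 12 rows; each row is the pose to reach, as a shift and turn from the pose commanded when the call began, along the tool's axes at that moment; what a row does not reach only later rows make up. A row lasts 1/8 s, in which the tool goes at most 62.5 mm and 10.7 degrees, less where a joint would pass 70% of its speed; a pose out of reach is approached as far as the arm can. A call with a gripper value outside its range is refused whole. The fingers move at their own pace and stop on an object; "grip_force" is the grip in N (left out, the last holds). Time passes only in rows, so rows that repeat a pose let the fingers close. It gives the time, the measured TCP pose, the force and the opening at its end, in the units of the state.
- r.sense(): the state, without advancing time (a new reading comes with each control period).
- r.grab_frame(name): name is "side" or "top"; returns the picture (400x640x3 uint8, red, green, blue); there is no depth.
- r.calibration(name): a dict with "fx", "fy", "cx", "cy" (pixels), "distortion" ([k1, k2, p1, p2, k3] as OpenCV has them; the pictures are not rectified), "R" (3x3) and "t" (3): a world point X has camera coordinates R X + t. Camera axes: x right, y down, z forward; pixel columns grow to the right and rows downward; lengths in mm; the calibration is good to about 2 mm. A picture is of the moment at which its call begins. calibration takes no time and is no camera call.
- r.sign_off(): hands the job in, once; it reports no verdict.
The state is a dict: "clock": time; "qpos": joint angles; "qvel": joint speeds; "joint_efforts": joint torques, N m; "eef_pos": TCP position; "tcp_rot": TCP orientation; "contact_force": force on the tool from outside, world axes, zero at the start; "wrist_torque": the same for the moment, N m; "opening": opening from 0.0 (shut) to 1.0 (fully open).
Only numpy, scipy, OpenCV 4.12 (cv2) and the standard library are available. Lean on these libraries where they do the work, as an engineer would, in place of code of your own. Each camera call takes 0.05 s, during which the arm holds its last target. There are 200 camera calls.

## Working session

There is one attempt and no reset: what is moved stays moved. The work goes in short steps, Python scripts to look and compute and a tool call to move; the robot and the scene stay as the last step left them, time stands still between calls to the robot, and variables do not carry over. Pictures are saved under pics/ and viewed, on a budget of 10 in all, crops included, one or two more only if the job needs it, and the job is handed in when it is done.

Besides the shell and the picture viewer there is one more tool, called after "Request:" as name(argument=value, ...), one argument or row to a line, values as JSON. servo_tool: Moves the arm, as the interface text tells. Its arguments: {"type":"object","properties":{"motion":{"type":"array","items":{"type":"array","items":{"type":"number"}}},"grip_force":{"type":"number"}},"required":["motion"]}

```bash
mkdir -p pics; python3 - <<'E'
from rig import r
import cv2
for n in("side","top"):
    cv2.imwrite(f"pics/{n}0.png",r.grab_frame(n)[:,:,::-1])
    c=r.calibration(n);print(n,c)
s=r.sense();print(s)
E
```

```text
side {'fx': 465.38794614975143, 'fy': 465.38794614975143, 'cx': 315.3381192424587, 'cy': 188.5427848109401, 'distortion': array([-0.09128639,  0.        ,  0.        ,  0.        ,  0.        ]), 'R': array([[-0.97826737, -0.2069038 ,  0.01355593],
       [-0.11726414,  0.49815161, -0.85912403],
       [ 0.17100312, -0.84204263, -0.51158786]]), 't': array([ 530.99404197,  183.70169847, 1587.81934008])}
top {'fx': 514.1758594924646, 'fy': 514.1758594924646, 'cx': 320.85660340093295, 'cy': 197.3671907887124, 'distortion': array([-0.12805664,  0.        ,  0.        ,  0.        ,  0.        ]), 'R': array([[ 0.02582446, -0.99964363,  0.00676125],
       [-0.98612677, -0.02658351, -0.16385151],
       [ 0.16397285, -0.00243607, -0.98646184]]), 't': array([ -57.90788721,  580.20076236, 1864.86003475])}
{'clock': 0.1, 'qpos': array([ 1.11859067e+00,  3.53591688e-01,  1.63403785e+00,  1.03569144e-05,
        1.15521140e+00, -2.42685570e-03]), 'qvel': array([-3.69968165e-05, -1.82800249e-03, -1.19245390e-03,  3.81687702e-04,
       -2.24054527e-03,  1.52029153e-04]), 'joint_efforts': array([ 7.09300002e-04, -6.06358266e+01, -3.42818928e+01, -8.16084344e-05,
        4.01317011e-03,  5.83473434e-05]), 'eef_pos': array([271.55803287, 562.45670949, 230.63814147]), 'tcp_rot': array([-1.57078383e+00,  1.24825483e-03,  1.12101335e+00]), 'contact_force': array([ 0.15220299,  0.014361  , -0.11576444]), 'wrist_torque': array([ 0.03116496, -0.05505716,  0.01850854]), 'opening': 1.0013740713160197}
```

View pics/side0.png

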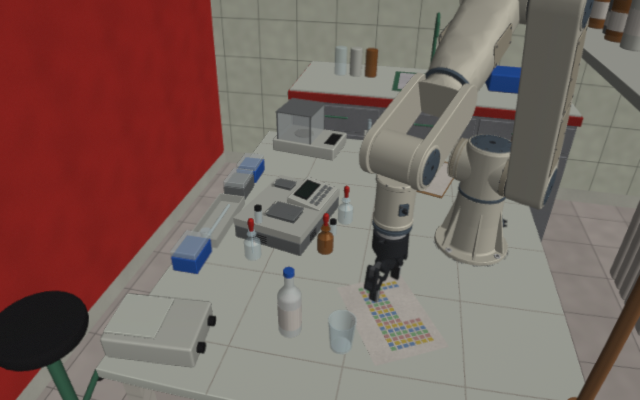

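View pics/top0.png

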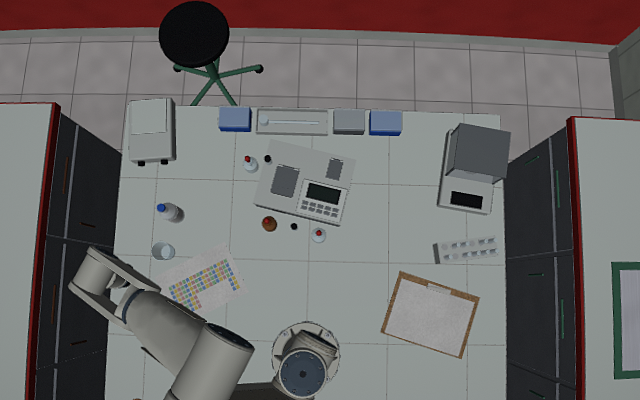

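The side view shows the photometer at (290,210), with the sample hatch at (285,212). In the top view the sample hatch is at (285,181) and the lamp hatch at (335,169). Bottles and cells stand at about (250,163), (268,158), (269,224), (294,226) and (318,235).

```bash
cat > h.py <<'E'
import numpy as np, cv2
from rig import r
def K(c): return np.array([[c["fx"],0,c["cx"]],[0,c["fy"],c["cy"]],[0,0,1]])
def ray(n,uv,z):
    c=r.calibration(n); p=cv2.undistortPoints(np.float64(uv).reshape(-1,1,2),K(c),c["distortion"]).reshape(-1,2)
    R=c["R"]; o=-R.T@c["t"]; d=np.c_[p,np.ones(len(p))]@R
    return o+d*((z-o[2])/d[:,2])[:,None]
def proj(n,X):
    c=r.calibration(n); return cv2.projectPoints(np.float64(X).reshape(-1,1,3),cv2.Rodrigues(c["R"])[0],c["t"],K(c),c["distortion"])[0].reshape(-1,2)
E
python3 - <<'E'
from h import *
np.set_printoptions(precision=1,suppress=True)
t=cv2.imread("pics/top0.png"); s=cv2.imread("pics/side0.png")
g=cv2.cvtColor(t,6)
print(g[165:200:4,260:312:3])
for n,im,(x0,x1,y0,y1) in(("top",t,(240,360,140,240)),("side",s,(230,350,175,265))):
    g=cv2.cvtColor(im,6); 
    for th in(90,105,120,135):
        m=np.zeros_like(g); m[y0:y1,x0:x1]=(g[y0:y1,x0:x1]<th)*255
        for c in cv2.findContours(m,0,2)[0]:
            if cv2.contourArea(c)>120:
                b=cv2.boxPoints(cv2.minAreaRect(c)); print(n,th,cv2.contourArea(c),b.round(1).tolist())
                if n=="top":
                    w=ray(n,b,100); print("   w",w[:,:2].tolist(),np.linalg.norm(w[1]-w[0]),np.linalg.norm(w[2]-w[1]),w.mean(0))
a=cv2.resize(t[140:245,235:360],None,fx=6,fy=6,interpolation=2)[:600]
cv2.imwrite("pics/c1.png",a)
E
```

```text
[[152 145 144 139 143 143 149 136  88 147 145 142 142 142 142 142 142 142]
 [152 141 142 142 143 124  76  77  78  77  76 104 156 125 143 142 142 143]
 [147 142 142 142 142  94  77  78  76  78  78  79  77 125 142 142 143 142]
 [142 143 143 143 146  74  78  78  77  78  78  78  76 147 142 143 144 143]
 [143 143 142 143 134  77  79  79  79  77  79  78 107 144 113 156 161 166]
 [142 143 142 144  80  78  78  78  78  78  78  77 140 143 130 155 109  25]
 [143 143 143 148  75  78  78  79  78  79  79  76 145 144 154 157  23  29]
 [143 143 142 143 134  62  76  79  79  78  79 102 143 141 156 168  20  28]
 [143 143 143 142 143 143 143 145 149 157  66 147 143 144 155 143  43  14]]
top 90 158.0 [[259.0, 223.0], [268.5, 213.5], [279.0, 224.0], [269.5, 233.5]]
   w [[473.5716059500078, 177.31548033068532], [508.92457220747326, 144.54578470053053], [471.9715579532063, 105.23174584309652], [436.832100994413, 137.9835098481361]] 48.20461777562891 53.954785828134746 [472.8 141.3 100. ]
top 90 444.5 [[305.6000061035156, 196.60000610351562], [309.20001220703125, 182.3000030517578], [340.5, 190.100006103515
[... 8450 characters left out ...]
39999389648438]]
side 135 678.0 [[261.5, 214.8000030517578], [268.5, 190.39999389648438], [319.3999938964844, 205.0], [312.5, 229.39999389648438]]
side 135 180.0 [[308.6000061035156, 201.6999969482422], [325.79998779296875, 182.39999389648438], [332.3999938964844, 188.1999969482422], [315.20001220703125, 207.60000610351562]]
side 135 302.0 [[292.3999938964844, 193.8000030517578], [307.5, 174.1999969482422], [320.6000061035156, 184.1999969482422], [305.5, 203.8000030517578]]
side 135 204.5 [[270.20001220703125, 186.5], [272.6000061035156, 175.6999969482422], [296.3999938964844, 181.0], [294.0, 191.8000030517578]]
side 135 3285.5 [[230.0, 175.0], [346.0, 175.0], [346.0, 258.0], [230.0, 258.0]]
```

View pics/c1.png

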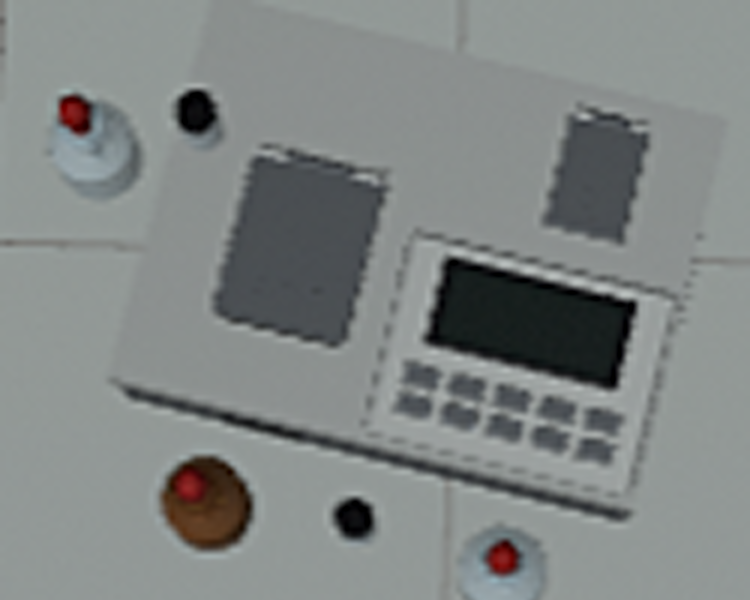

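The crop shows the hatch as a clear dark quad. Its ribs are near crop (270–315, 288), which is about full-frame (283,188). Next I cross-check the press point with the second view and work out the move.

```bash
python3 - <<'E'
from h import *
from scipy.spatial.transform import Rotation as Ro
np.set_printoptions(precision=1,suppress=True)
a=-.217; e=np.array([np.cos(a),np.sin(a),0]); l=np.array([-e[1],e[0],0])
P=np.array([599.5,98.2,100.])
C=[P+e*u+l*v for u,v in((-19,42),(85,42),(85,-42),(-19,-42))]
print("pred side corners",proj("side",C).tolist(),"top",proj("top",C).tolist())
print("rib px ray",ray("top",[[283.3,188]],100))
for n,uv,z in(("wb",(160,208),210),("bottleA",(247.5,159),146),("C",(266.5,221),146),("cellA",(267.5,158.7),145)): print(n,ray("top",[uv],z))
s=r.sense(); R=Ro.from_euler("xyz",s["tcp_rot"]).as_matrix(); print(R)
print("shift mm to P+z130:",R.T@(P+[0,0,130]-s["eef_pos"]), "turn deg", np.degrees(Ro.from_matrix(R.T@Ro.from_euler("xyz",[-np.pi/2,0,a+np.pi/2]).as_matrix()).as_rotvec()))
E
```

```text
pred side corners [[292.50526440317105, 219.2022465095635], [264.7071139392814, 211.56448980609326], [276.69711915572543, 199.51159934077023], [303.63777239212425, 206.5478751416643]] top [[269.78361265260173, 191.35777820467018], [277.07840958879626, 164.2137046627009], [299.3027847523933, 169.61688747713816], [292.19431446530297, 196.8746977265253]]
rib px ray [[603.7  94.7 100. ]]
wb [[502.8 507.8 210. ]]
bottleA [[697.4 223.8 146. ]]
C [[476.2 145.9 146. ]]
cellA [[700.5 152.2 145. ]]
[[ 0.4 -0.  -0.9]
 [ 0.9 -0.   0.4]
 [-0.  -1.   0. ]]
shift mm to P+z130: [-275.5    1.  -497.2] turn deg [ -0.  -13.3  -0.1]
```

Request:
servo_tool(
  motion=[
    [-1, 0, -0.05, 0, 0, 0, 0],
    [-1, 0, -0.1, 0, 0, 0, 0],
    [-1, -0.03, -0.1, -0.05, 0, -0.3, 0],
    [-1, -0.055, -0.1, -0.1, 0, -0.6, 0],
    [-1, -0.083, -0.1, -0.15, 0, -0.9, 0],
    [-1, -0.11, -0.1, -0.2, 0, -1.33, 0],
    [-1, -0.138, -0.1, -0.25, 0, -1.33, 0],
    [-1, -0.165, -0.1, -0.3, 0, -1.33, 0],
    [-1, -0.193, -0.1, -0.35, 0, -1.33, 0],
    [-1, -0.22, -0.1, -0.4, 0, -1.33, 0],
    [-1, -0.248, -0.1, -0.45, 0, -1.33, 0],
    [-1, -0.275, -0.1, -0.497, 0, -1.33, 0],
  ],
)

```text
clock: 1.6
eef_pos: [600.5, 97.3, 331.0]
tcp_rot: [-1.57, 0.0, 1.353]
contact_force: [0.4, 0.6, 0.2]
opening: 0.001
```

Request:
servo_tool(
  motion=[
    [-1, 0, 0.05, 0, 0, 0, 0],
    [-1, 0, 0.1, 0, 0, 0, 0],
    [-1, 0, 0.14, 0, 0, 0, 0],
    [-1, 0, 0.175, 0, 0, 0, 0],
    [-1, 0, 0.195, 0, 0, 0, 0],
    [-1, 0, 0.205, 0, 0, 0, 0],
    [-1, 0, 0.205, 0, 0, 0, 0],
  ],
)

```text
clock: 2.48
eef_pos: [599.5, 99.1, 125.9]
tcp_rot: [-1.57, 0.0, 1.353]
contact_force: [0.0, -0.0, 0.2]
opening: -0.003
```

```bash
python3 - <<'E'
from h import *
np.set_printoptions(precision=1,suppress=True)
t=r.grab_frame("top")[:,:,::-1]; s=r.grab_frame("side")[:,:,::-1]
print(r.sense()["eef_pos"],proj("top",r.sense()["eef_pos"]),proj("side",r.sense()["eef_pos"]))
a=cv2.resize(t[140:240,245:335],None,fx=4.4,fy=4.4,interpolation=2); b=cv2.resize(s[150:250,235:325],None,fx=4.4,fy=4.4,interpolation=2)
cv2.imwrite("pics/n1.png",np.hstack([a,b]))
E
```

```text
[600.3  99.2 127.1] [[281.5 187.5]] [[292.7 204.7]]
```

View pics/n1.png

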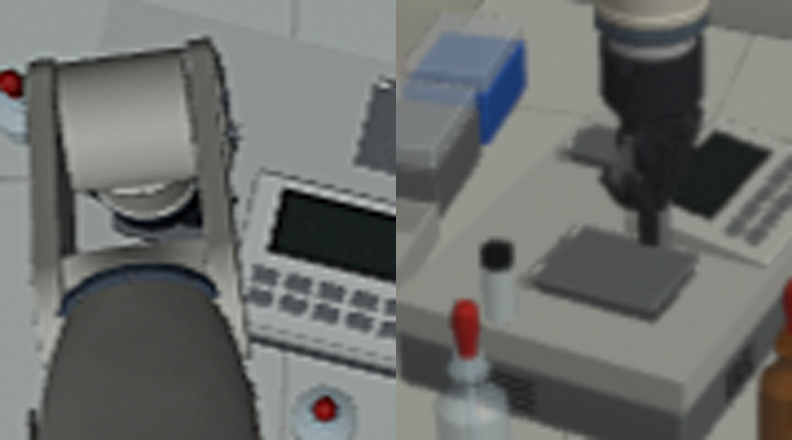

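The near view shows the closed tip at side pixel (293,206), as projected, centred over the hatch's ribbed front end. I'm pressing down slowly.

Request:
servo_tool(
  motion=[
    [-1, 0, 0.012, 0, 0, 0, 0],
    [-1, 0, 0.02, 0, 0, 0, 0],
    [-1, 0, 0.024, 0, 0, 0, 0],
    [-1, 0, 0.026, 0, 0, 0, 0],
    [-1, 0, 0.0275, 0, 0, 0, 0],
    [-1, 0, 0.029, 0, 0, 0, 0],
    [-1, 0, 0.03, 0, 0, 0, 0],
    [-1, 0, 0.03, 0, 0, 0, 0],
  ],
)

```text
clock: 3.58
eef_pos: [599.8, 99.1, 96.3]
tcp_rot: [-1.571, -0.0, 1.353]
contact_force: [-0.8, -0.6, 2.3]
opening: 0.003
```

Request:
servo_tool(
  motion=[
    [-1, 0, 0.001, 0, 0, 0, 0],
    [-1, 0, 0.0015, 0, 0, 0, 0],
    [-1, 0, 0.0015, 0, 0, 0, 0],
  ],
)

```text
clock: 3.95
eef_pos: [599.8, 99.1, 94.8]
tcp_rot: [-1.571, -0.0, 1.353]
contact_force: [-0.8, -0.4, 1.9]
opening: 0.001
```

About 5 mm in at 2 N, so the latch should be free. I'm lifting away, up and then toward the robot.

Request:
servo_tool(
  motion=[
    [-1, 0, -0.04, 0.005, 0, 0, 0],
    [-1, 0, -0.1, 0.02, 0, 0, 0],
    [-1, 0, -0.16, 0.05, 0, 0, 0],
    [-1, 0, -0.22, 0.09, 0, 0, 0],
    [-1, 0, -0.25, 0.14, 0, 0, 0],
    [-1, 0, -0.25, 0.19, 0, 0, 0],
    [-1, 0, -0.25, 0.22, 0, 0, 0],
    [-1, 0, -0.25, 0.22, 0, 0, 0],
    [-1, 0, -0.25, 0.22, 0, 0, 0],
    [-1, 0, -0.25, 0.22, 0, 0, 0],
    [-1, 0, -0.25, 0.22, 0, 0, 0],
    [-1, 0, -0.25, 0.22, 0, 0, 0],
  ],
)

```text
clock: 5.45
eef_pos: [385.3, 146.5, 344.5]
tcp_rot: [-1.57, 0.0, 1.353]
contact_force: [0.1, 0.6, 0.4]
opening: 0.002
```

Request:
servo_tool(
  motion=[
    [-1, 0, 0, 0, 0, 0, 0],
    [-1, 0, 0, 0, 0, 0, 0],
    [-1, 0, 0, 0, 0, 0, 0],
    [-1, 0, 0, 0, 0, 0, 0],
    [-1, 0, 0, 0, 0, 0, 0],
    [-1, 0, 0, 0, 0, 0, 0],
    [-1, 0, 0, 0, 0, 0, 0],
    [-1, 0, 0, 0, 0, 0, 0],
  ],
)

```text
clock: 6.45
eef_pos: [384.9, 146.6, 344.8]
tcp_rot: [-1.571, 0.0, 1.353]
contact_force: [0.7, -0.1, 0.4]
opening: -0.0
```

```bash
python3 - <<'E'
from h import *
t=r.grab_frame("top")[:,:,::-1]; s=r.grab_frame("side")[:,:,::-1]
cv2.imwrite("pics/top2.png",t);cv2.imwrite("pics/side2.png",s)
a=cv2.resize(t[140:260,235:335],None,fx=4,fy=4,interpolation=2); b=cv2.resize(s[150:270,230:330],None,fx=4,fy=4,interpolation=2)
cv2.imwrite("pics/n2.png",np.hstack([a,b]))
E
```

```text
(no output)
```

View pics/n2.png

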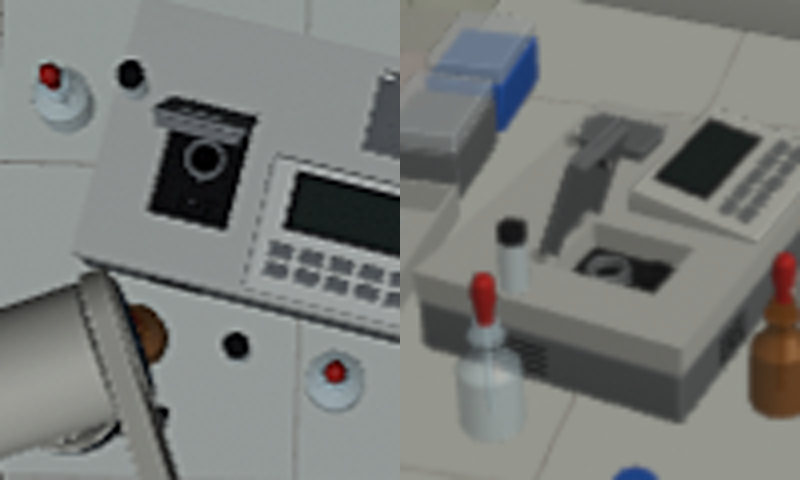

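The sample hatch stands wide open: the cell well is visible at top pixel (286,180), and the lid is upright at side pixel (277,193). The lamp hatch is still flat and the bottles stand where they were. I'm waiting out the three-second watch, then comparing the pictures.

Request:
servo_tool(
  motion=[
    [-1, 0, 0, 0, 0, 0, 0],
    [-1, 0, 0, 0, 0, 0, 0],
    [-1, 0, 0, 0, 0, 0, 0],
    [-1, 0, 0, 0, 0, 0, 0],
    [-1, 0, 0, 0, 0, 0, 0],
    [-1, 0, 0, 0, 0, 0, 0],
    [-1, 0, 0, 0, 0, 0, 0],
    [-1, 0, 0, 0, 0, 0, 0],
    [-1, 0, 0, 0, 0, 0, 0],
    [-1, 0, 0, 0, 0, 0, 0],
    [-1, 0, 0, 0, 0, 0, 0],
    [-1, 0, 0, 0, 0, 0, 0],
  ],
)

```text
clock: 8.05
eef_pos: [384.9, 146.6, 344.8]
tcp_rot: [-1.571, 0.0, 1.353]
contact_force: [-0.6, -0.2, 0.6]
opening: -0.002
```

Request:
servo_tool(
  motion=[
    [-1, 0, 0, 0, 0, 0, 0],
    [-1, 0, 0, 0, 0, 0, 0],
    [-1, 0, 0, 0, 0, 0, 0],
    [-1, 0, 0, 0, 0, 0, 0],
    [-1, 0, 0, 0, 0, 0, 0],
    [-1, 0, 0, 0, 0, 0, 0],
    [-1, 0, 0, 0, 0, 0, 0],
    [-1, 0, 0, 0, 0, 0, 0],
    [-1, 0, 0, 0, 0, 0, 0],
    [-1, 0, 0, 0, 0, 0, 0],
    [-1, 0, 0, 0, 0, 0, 0],
    [-1, 0, 0, 0, 0, 0, 0],
  ],
)

```text
clock: 9.55
eef_pos: [384.9, 146.6, 344.8]
tcp_rot: [-1.571, 0.0, 1.353]
contact_force: [0.5, -0.6, 0.8]
opening: 0.002
```

```bash
python3 - <<'E'
from h import *
a=[]
for n,box in(("top",(160,196,255,300)),("side",(175,222,260,300))):
    f=r.grab_frame(n)[:,:,::-1].copy(); g=cv2.imread(f"pics/{n}2.png"); g0=cv2.imread(f"pics/{n}0.png")
    y0,y1,x0,x1=box
    d=cv2.absdiff(f,g).max(2); print(n,"since 2: hatch area max diff",d[y0:y1,x0:x1].max(),"whole >40:",(d>40).sum())
    D=(cv2.absdiff(f,g0).max(2)>50).astype("uint8")
    for s in cv2.connectedComponentsWithStats(D)[2][1:]:
        if s[4]>8: print("  changed since start",s.tolist())
    cv2.imwrite(f"pics/{n}3.png",f); a.append(f)
print(r.sense()["clock"])
cv2.imwrite("pics/n3.png",cv2.resize(np.hstack([a[0][100:300,100:400],a[1][150:350,180:420]]),None,fx=1.48,fy=1.48))
E
```

```text
top since 2: hatch area max diff 8 whole >40: 0
  changed since start [274, 164, 25, 10, 57]
  changed since start [271, 172, 6, 20, 20]
  changed since start [273, 173, 25, 24, 307]
  changed since start [283, 176, 7, 7, 37]
  changed since start [68, 207, 232, 193, 6440]
  changed since start [262, 218, 10, 13, 72]
  changed since start [268, 231, 26, 77, 211]
  changed since start [249, 245, 17, 8, 58]
  changed since start [106, 271, 25, 18, 196]
  changed since start [301, 330, 9, 3, 16]
  changed since start [300, 337, 25, 16, 146]
  changed since start [274, 339, 35, 58, 627]
  changed since start [326, 338, 5, 8, 15]
  changed since start [332, 344, 6, 15, 33]
  changed since start [141, 347, 22, 18, 53]
  changed since start [336, 358, 7, 22, 50]
  changed since start [299, 370, 7, 8, 36]
  changed since start [256, 373, 39, 27, 425]
  changed since start [308, 388, 16, 12, 84]
  changed since start [224, 390, 4, 10, 16]
  changed since start [296, 396, 11, 2, 12]
side since 2: hatch area max diff 3 whole >40: 0
  changed since start [433, 0, 15, 12, 75]
  changed since star
[... 1762 characters left out ...]
 154, 6, 6, 19]
  changed since start [370, 160, 29, 18, 269]
  changed since start [543, 161, 15, 36, 74]
  changed since start [360, 162, 9, 11, 46]
  changed since start [448, 164, 13, 17, 141]
  changed since start [395, 167, 23, 22, 288]
  changed since start [364, 176, 48, 126, 2525]
  changed since start [386, 179, 30, 12, 70]
  changed since start [266, 188, 18, 24, 198]
  changed since start [484, 188, 12, 12, 92]
  changed since start [499, 198, 31, 19, 388]
  changed since start [271, 203, 32, 11, 102]
  changed since start [398, 204, 11, 13, 119]
  changed since start [489, 205, 10, 11, 29]
  changed since start [267, 214, 7, 3, 14]
  changed since start [288, 215, 9, 6, 36]
9.65
```

View pics/n3.png

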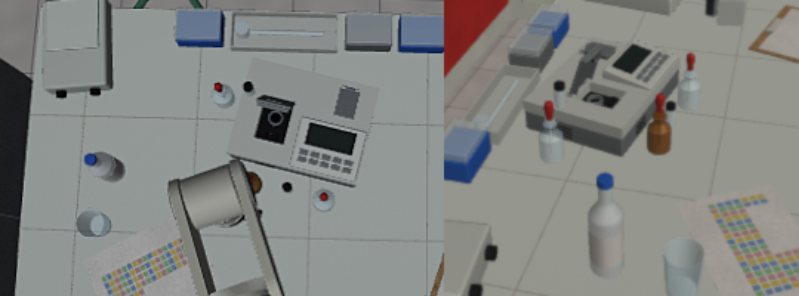

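The hatch is still fully open and hasn't moved between the pictures, the lamp hatch is shut, and the objects haven't shifted. The only changes since the start are the hatch and the arm. I'm handing in.

```bash
python3 -c "
from rig import r
print(r.sign_off())"
```

```text
the job is handed in; nothing more can be done
None
```

The sample hatch is open. I pressed its ribs once with the closed fingertips at about (600, 99) mm, roughly 5 mm down at about 2 N. I then lifted the hand up and back toward the robot, and the hatch sprang up by itself.

- **Hatch:** two sets of pictures about 3 s apart, with the hand well clear, show it wide open and not moving. I judged the opening by eye and did not measure the angle.
- **Lamp hatch and glassware:** the lamp hatch looks shut. Compared with the start, the pictures show changes only at the hatch and around the arm. In the last top view the arm partly hides the amber bottle, but the side view shows it standing in place.

I handed the job in at 9.65 s, and no check failed or disagreed.

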